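# Rock the plug-in supply module out of its socket and put it in the storage stand

## Task

Grip the plug-in module by its narrow ends and rock it gently side to side, towards one end and then the other, several times and never leaning more than about 15 degrees, so that it walks up out of the loose socket unit's tight contacts without lifting or tipping the unit, which must stay standing within a few centimetres of its place. Stand the module upright on the bare bench and let go, then take it again by its broad faces and set it down, not dropped, upright on the floor of the storage stand. Leave the beaker, the carton and the petri dish where they are.

Things in the scene. Friction and masses are not known exactly. Their poses are not given: they have to be found in the camera images.
- module_center (a point): Centre (half-way up) of the plug-in module: black plastic block 34 mm thick (its x), 56 mm long (its y), 95 mm high, with two flat brass blades 24 mm long under it; 119 mm high in all, about 0.25 kg. 59.5 mm above the blade tips. Narrow ends (56 mm apart) face +y and -y, broad faces (34 mm apart) +x and -x, z up. Stands by itself on its blades.
- module_top (a point): Centre of the module's flat top, 59.5 mm above module_center along its z. The blades under it are 14 mm wide along x, 8 mm along y, at y = -19 and +19 mm.
- socket_base: Socket unit: loose grey block, 3.2 kg, 110 mm along x, 130 mm along y, deck 36 mm high; origin at the centre of its underside, z up. The module stands plugged in on the middle of the deck with the same axes, blades 24 mm deep in two slots, its centre 71.5 mm above this origin. Two guide cheeks 44 mm wide, 84 mm high above the deck, stand 5 mm from its broad faces: fingers fit only at its narrow ends.
- socket_deck (a point): Centre of the deck, 36 mm above the bench, axes of the unit. Sprung jaws hold each blade with about 18 to 25 N until its tip is 2 mm below the deck: both together outweigh the unit (31 N). Leaning the module about x lifts one side while the other stays. The slots are roomy along y: 15 degrees of lean fits. At 8 degrees each swing lifts a side 5 mm; 4 or 5 swings, rising in step, free it.
- stand: Storage stand, fixed: grey plate 90 mm along x, 120 mm along y, 8 mm thick; origin at the centre of its underside, z up. Posts 30 mm wide, tops 114 mm above the bench, at its +y and -y, 68 mm between them for the module's 56 mm length: its ends cannot be gripped there. Low lips, tops 26 mm above the bench, 46 mm between them along x for its 34 mm thickness.
- stand_floor (a point): Centre of the stand's floor, 8 mm above the bench; axes of the stand. The module goes here with its y along the stand's y, either way round, its centre then 67.5 mm above the bench.
- beaker_100: Bystander: glass beaker, 54 mm across, 69 mm high; origin at the centre of its underside.
- slide_box_red: Bystander: carton of slides 52 x 86 x 36 mm; origin at the centre of its underside.
- petri_0: Bystander: petri dish 58 mm across, 15 mm high; origin at the centre of its underside.
Things that resemble listed ones, but are neither listed nor needed, are in the scene too. What is shaped like the stand but red is not meant.

How it is judged:
By the outcome, as a careful person would: the job done as asked, in the order asked, and still so for the second after the job is handed in, with the robot touching nothing.
It also fails if it takes over 67 s, if anything falls off the work surface, if the arm or the gripper's body presses on something with over 40 N, if the wrist force passes 120 N, or if a joint passes its speed limit or range.

## Robot

A 6-joint arm with a two-finger parallel gripper is mounted at the origin on a cart in front of the work surface, level with it; the furniture and walls round the work are solid. World frame = base frame: x ahead of the robot, y to its left, z up, the work surface at z = 0. Lengths are in mm, angles in rad, forces in N, time in s.
With the tool pointing down it reaches from about 350 to 850 mm from the base axis. Payload 8.1 kg.
Tool frame: the origin (TCP) lies midway between the tips of the shut fingers; the grasp point (between the pads) lies 19 mm behind it (robot.pinch_z is the distance from the TCP to the grasp point, in mm); z points along the fingers, y is the line along which they close (so a half turn about z gives the same grasp; the last joint's range is limited). The gripper opens to 85 mm and grips with 20 to 120 N. Pads are 22 mm wide; open, the fingers measure 114 mm over their backs; the gripper's body (76 mm by 85 mm) begins 54 mm behind the grasp point. The pads swing forward as they close: fully open they stand 13 mm farther back than shut.
Start: joints at [1.148, 0.13, 1.488, -0, 1.523, -0.085], TCP at [198.826, 566.104, 195.492] pointing down, gripper open.
Joint ranges: [-2.96, 2.96], [-0.89, 2.26], [0.02, 2.5], [-1.34, 4.48], [0, 2.73], [-2.66, 2.66]. Speed limits (rad/s): [2.39, 2.39, 2.79, 3.14, 3.14, 3.14].

## Interface

Orientations are given as a unit quaternion [x, y, z, w].
In Python, from rig import robot gives the robot as it stands.
- The arm moves only by the tool move_arm, never from a script. Its argument "deltas" is a list of rows, each an object with "travel": the shift along the world's x, y, z in mm, a list of three; "twist": the turn, a rotation vector about the world's x, y, z in degrees, a list of three. In form: [{"travel": [dx, dy, dz], "twist": [wx, wy, wz]}, ...]. A call has exactly 10 rows; each row shifts and turns the commanded pose from where the row before left it; what a row does not reach is not made up. A row lasts 1/8 s, in which the tool goes at most 62.5 mm and 10.7 degrees, less where a joint would pass 70% of its speed; a pose out of reach is approached as far as the arm can. A call is refused whole if a number of a shift passes 62.5 or a number of a turn 10.7, either way. A call with a gripper value outside its range is refused whole. "jaw" is the opening, from -1 (shut) to 1 (fully open), set as the call begins (left out, the last holds). The fingers move at their own pace and stop on an object; "grip_force" is the grip in N (left out, the last holds). Time passes only in rows, so rows that do not move let the fingers close, or fill a call up. It gives the time, the measured TCP pose, the force, the opening and the grip force at its end, in the units of the state.
- robot.read_state(): the state, without advancing time (a new reading comes with each control period).
- robot.snapshot(name): name is "scene" or "top" or "wrist"; returns (picture, depth): 480x640x3 uint8, red, green, blue; 480x640 float32, mm along the optical axis (not along the pixel's ray), 0 where there is no reading.
- robot.calibration(name): a dict with "intrinsics" (3x3 intrinsics, pixels), "world_from_camera" (4x4, takes a point from camera to world coordinates). Camera axes: x right, y up, looking along -z (the intrinsics and any distortion apply to the point x, -y, -z); pixel columns grow to the right and rows downward; lengths in mm; the calibration is good to about 2 mm. The wrist camera is an equidistant fisheye: a pixel r from the principal point sees the ray r / f radians off the axis. A picture is of the moment at which its call begins: read the wrist's pose just before it. calibration takes no time and is no camera call; for the wrist camera it gives the pose at the moment of the call.
- robot.sign_off(): hands the job in; it is judged then, once.
The state is a dict: "clock": time; "qpos": joint angles; "joint_velocities": joint speeds; "joint_torque": joint torques, N m; "tcp_pos": TCP position; "orientation": TCP orientation; "ft_force": force on the tool from outside, world axes, zero at the start; "ft_torque": the same for the moment, N m; "width": opening from 0.0 (shut) to 1.0 (fully open); "grip_force": force on a finger pad.
Only numpy, scipy, OpenCV 4.12 (cv2) and the standard library are available. Lean on these libraries where they do the work, as an engineer would, in place of code of your own. Each camera call takes 0.05 s, during which the arm holds its last target. There are 200 camera calls.

## Working session

There is one attempt and no reset: what is moved stays moved. The work goes in short steps, Python scripts to look and compute and a tool call to move; the robot and the scene stay as the last step left them, time stands still between calls to the robot, and variables do not carry over. Pictures are saved under pics/ and viewed, at most 11 in all, crops included, and the job is handed in when it is done.

Besides the shell and the picture viewer there is one more tool, called after "Emit:" by a JSON object that holds its "op" and its "data". move_arm: Moves the arm, as the interface text tells. Its arguments: {"type":"object","properties":{"deltas":{"type":"array","items":{"type":"object","properties":{"travel":{"type":"array","items":{"type":"number"}},"twist":{"type":"array","items":{"type":"number"}}}}},"jaw":{"type":"number"},"grip_force":{"type":"number"}},"required":["deltas"]}

```bash
mkdir -p pics
cat > h.py <<'E'
import numpy as np, cv2
from rig import robot
def snap(n,save=None):
    c=robot.calibration(n); p,d=robot.snapshot(n)
    if save: cv2.imwrite('pics/'+save,p[:,:,::-1])
    return p,d,c
def cloud(d,c):
    K=np.array(c['intrinsics']);T=np.array(c['world_from_camera'])
    v,u=np.mgrid[:480,:640]
    P=np.stack([(u-K[0,2])/K[0,0]*d,-(v-K[1,2])/K[1,1]*d,-d,np.ones_like(d)],-1)
    W=(P@T.T)[...,:3]; W[d<=0]=np.nan; return W
E
python3 - <<'E'
from h import *
for n in('scene','top'):
    p,d,c=snap(n,n+'0.png'); np.savez('/tmp/'+n,p=p,d=d,K=c['intrinsics'],T=c['world_from_camera'])
    print({k:np.round(v,2).tolist() if hasattr(v,'__len__') and not isinstance(v,str) else v for k,v in c.items()})
s=robot.read_state();print(s['clock'],s['tcp_pos'],s['orientation'],s['width'],robot.pinch_z)
E
```

```text
{'intrinsics': [[471.82, 0.0, 318.77], [0.0, 471.82, 239.54], [0.0, 0.0, 1.0]], 'world_from_camera': [[0.99, -0.14, 0.06, 627.64], [0.15, 0.88, -0.44, -448.24], [0.01, 0.45, 0.89, 996.88], [0.0, 0.0, 0.0, 1.0]]}
{'intrinsics': [[557.37, 0.0, 326.79], [0.0, 557.37, 248.66], [0.0, 0.0, 1.0]], 'world_from_camera': [[-0.01, 1.0, -0.07, 508.0], [-1.0, -0.02, -0.03, -12.31], [-0.03, 0.07, 1.0, 1088.62], [0.0, 0.0, 0.0, 1.0]]}
0.1 [198.59467376 565.58699729 194.53910837] [ 1.68076237e-01  9.85773643e-01 -8.14473234e-04 -2.01817089e-04] 0.9971094684401738 18.700000000000003
```

View pics/scene0.png

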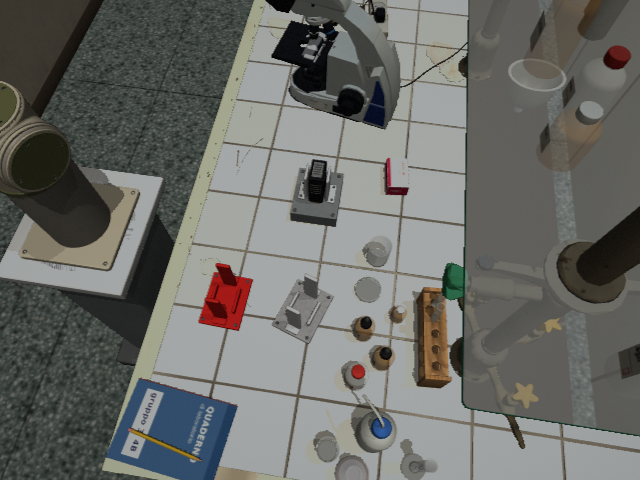

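View pics/top0.png

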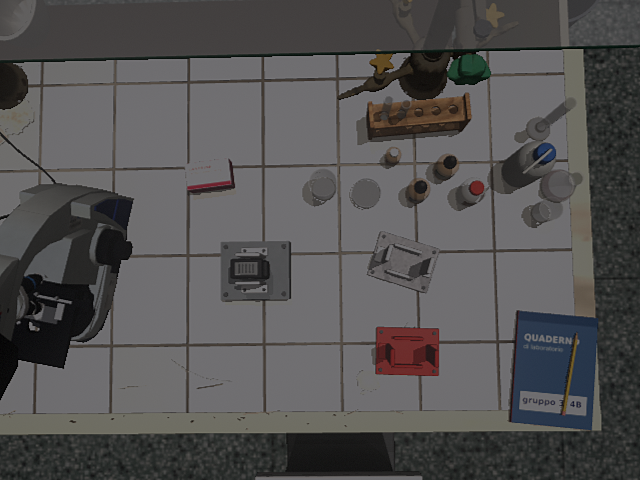

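Scene: the socket unit with the black module is at top (255,270), scene (317,185). The grey stand is at top (403,262), scene (303,308). 

Lookalikes: the red stand at top (408,351) is excluded. The microscope's dark stage at top (40,310) isn't the module, since only the black block sits between cheeks on a grey unit. Beaker is at (322,186), petri dish at (365,193), carton at (210,176).

```bash
cat > m.py <<'E'
from h import *
import sys
def rect(P,name):
    r=cv2.minAreaRect(P.astype(np.float32)); b=cv2.boxPoints(r)
    print(name,np.round(r[0],1),np.round(r[1],1),round(r[2],1),len(P))
for n in('top','scene'):
    z=np.load(f'/tmp/{n}.npz'); W=cloud(z['d'],dict(intrinsics=z['K'],world_from_camera=z['T'])); p=z['p'].astype(int)
    print(n)
    u=np.mgrid[:480,:640]
    if n=='top': A=(slice(230,312),slice(210,300)); B=(slice(222,302),slice(358,448))
    else: A=(slice(150,235),slice(280,350)); B=(slice(265,345),slice(268,340))
    for reg,nm,lo,hi in((A,'deck',28,45),(A,'cheek',110,127),(A,'mod',128,145),(B,'plate',4,14),(B,'post',105,122),(B,'lips',20,32)):
        w=W[reg].reshape(-1,3); c=p[reg].reshape(-1,3); ok=(w[:,2]>lo)&(w[:,2]<hi)
        m=np.zeros((W[reg].shape[:2]),np.uint8); m.ravel()[ok]=1
        k,l,s,_=cv2.connectedComponentsWithStats(m)
        for i in range(1,k):
            if s[i,4]>25: rect(w[(l.ravel()==i)][:,:2],f'{nm}{i} z{np.median(w[l.ravel()==i,2]):.0f}')
        if ok.sum()>10: rect(w[ok,:2],nm+' all')
z=np.load('/tmp/top.npz')
c=z['p'][222:312,205:450,::-1]; c=cv2.convertScaleAbs(cv2.resize(c,None,fx=3.2,fy=3.2,interpolation=2),alpha=1.5)
cv2.imwrite('pics/crop0.png',c)
E
python3 m.py
```

```text
top
deck1 z36 [544.2 154. ] [130.6 110.4] 89.2 2899
deck all [544.2 154. ] [130.6 110.4] 89.2 2899
cheek1 z119 [569.1 152.5] [ 5.  42.9] 0.8 80
cheek11 z121 [527.9 153.1] [42.6  1.7] 89.9 27
cheek14 z119 [519.5 153. ] [42.2  5.3] 89.2 97
cheek all [544.  153.1] [55.9 54.4] 89.3 241
mod1 z131 [544.  152.9] [32.8 56. ] 0.3 594
mod all [544.  152.9] [32.8 56. ] 0.3 594
plate4 z8 [ 557.2 -130.9] [119.8  90.6] 71.8 2249
plate all [ 562.9 -135.6] [162.9 144. ] 84.1 2272
post1 z114 [569.4 -95. ] [ 8.  29.2] 71.7 78
post2 z113 [ 545.5 -166.7] [ 8.3 29.3] 73.1 82
post all [ 557.4 -130.9] [83.9 29.3] 71.6 160
lips1 z25 [ 582.3 -138.7] [53.8  6.2] 71.4 95
lips8 z25 [ 532.9 -122.2] [53.7  5.9] 71.8 90
lips all [ 558.3 -128. ] [78.1 58. ] 72.3 206
scene
deck1 z38 [541.6 152.9] [134.1 110.2] 89.9 1419
deck all [541.6 152.9] [134.1 110.2] 89.9 1432
cheek1 z120 [516.7 151.4] [ 6.  42.4] 0.6 54
cheek3 z120 [566.8 152.3] [ 6.1 42.7] 0.6 53
cheek6 z119 [542.4 126. ] [33.5  7. ] 5.9 68
cheek all [541.8 149.6] [56.2 52.6] 0.7 185
mod1 z132 [541.8 152.3] [33.8 56.1] 0.0 324
mod all [541.8 152.3] [33.8 56.1] 0.0 324
plate17 z9 [ 554.3 -129.5] [124.6  94. ] 72.7 1562
plate all [ 556. -115.] [153.2 181.7] 7.7 1638
post1 z114 [567.  -95.9] [ 8.3 30. ] 71.4 67
post2 z114 [ 543.2 -168.1] [ 8.  29.8] 72.0 74
post all [ 555.2 -131.9] [84.2 29.9] 71.9 141
lips1 z27 [ 533.2 -114.9] [37.6  6.3] 73.2 52
lips3 z26 [ 579.5 -140.2] [53.3  5.8] 73.1 74
lips all [ 553.9 -135.3] [78.5 57.7] 73.2 170
```

View pics/crop0.png

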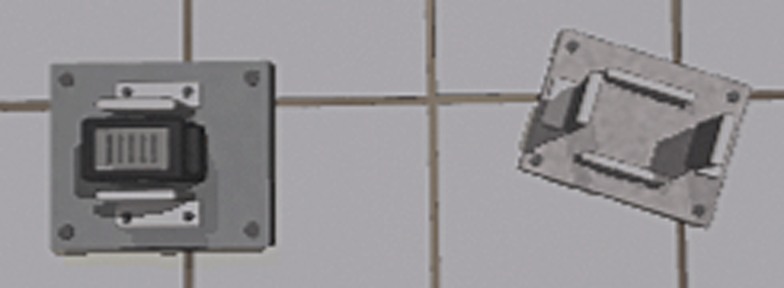

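The crop shows the black ribbed-top module at crop (145,150) between the light cheeks of the grey unit. The grey stand is at crop (640,125), its long axis turned about 18° from world y. 

Estimates: module (543,153), yaw ~0; stand (556,-131), yaw -18.3°. The approach retracts around the microscope.

Emit:
{"op": "move_arm", "data": {"deltas": [{"travel": [12,-49,0],"twist": [0,0,2]},{"travel": [12,-49,0],"twist": [0,0,2]},{"travel": [12,-49,0],"twist": [0,0,2]},{"travel": [12,-49,0],"twist": [0,0,2]},{"travel": [13,-49,0],"twist": [0,0,2]},{"travel": [45,-28,0],"twist": [0,0,2]},{"travel": [45,-28,0],"twist": [0,0,2]},{"travel": [45,-28,0],"twist": [0,0,2]},{"travel": [45,-28,0],"twist": [0,0,2]},{"travel": [45,-28,0],"twist": [0,0,1.35]}], "jaw": 1, "grip_force": 110}}

```text
clock: 1.35
tcp_pos: [486.0, 179.8, 195.1]
orientation: [-0.0, 1.0, 0.0, -0.0]
ft_force: [0.7, 0.3, 1.2]
width: 0.998
grip_force: 0.0
```

Run:
```python
from h import *
s=robot.read_state();q=s['orientation'];print(s['clock'],np.round(s['tcp_pos'],1),np.round(q,4),s['width'],np.round(s['ft_force'],1))
```

```text
1.35 [486.  179.8 195.1] [-3.e-04  1.e+00  0.e+00 -2.e-04] 0.9980930754013861 [0.7 0.3 1.2]
```

Emit:
{"op": "move_arm", "data": {"deltas": [{"travel": [30,-14,0],"twist": [0,0,0]},{"travel": [27,-13,0],"twist": [0,0,0]},{"travel": [0,0,-20],"twist": [0,0,0]},{"travel": [0,0,-20],"twist": [0,0,0]},{"travel": [0,0,-20],"twist": [0,0,0]},{"travel": [0,0,-20],"twist": [0,0,0]},{"travel": [0,0,-20],"twist": [0,0,0]},{"travel": [0,0,-15],"twist": [0,0,0]},{"travel": [0,0,-12],"twist": [0,0,0]},{"travel": [0,0,0],"twist": [0,0,0]}]}}

```text
clock: 2.6
tcp_pos: [541.1, 153.9, 67.4]
orientation: [0.0, 1.0, -0.0, -0.001]
ft_force: [-0.3, 0.2, 0.2]
width: 0.998
grip_force: 0.0
```

Run:
```python
from h import *
s=robot.read_state();q=s['orientation'];print(s['clock'],np.round(s['tcp_pos'],1),np.round(q,4),s['width'],np.round(s['ft_force'],1))
p,d,c=snap('wrist','w1.png')
```

```text
2.6 [541.1 153.9  67.4] [ 0.e+00  1.e+00 -2.e-04 -9.e-04] 0.997962184143806 [-0.3  0.2  0.2]
```

View pics/w1.png

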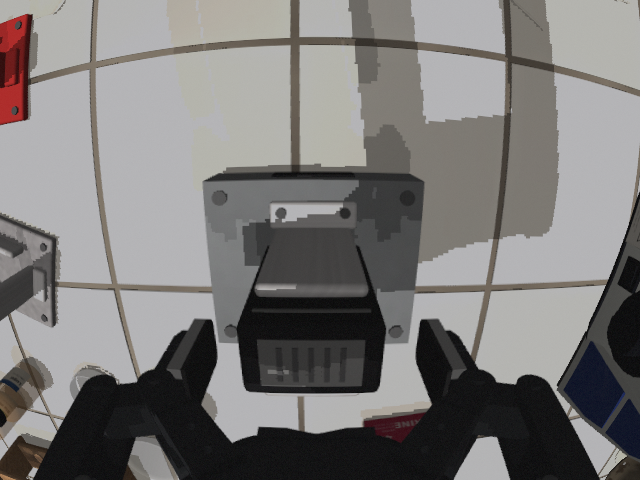

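The wrist view shows the module (column ~312) between the fingers (pads at columns 210 and 422), about 1 mm off to -y. I'll shift and close.

Emit:
{"op": "move_arm", "data": {"deltas": [{"travel": [1.5,-1,0],"twist": [0,0,0]},{"travel": [0,0,0],"twist": [0,0,0]},{"travel": [0,0,0],"twist": [0,0,0]},{"travel": [0,0,0],"twist": [0,0,0]},{"travel": [0,0,0],"twist": [0,0,0]},{"travel": [0,0,0],"twist": [0,0,0]},{"travel": [0,0,0],"twist": [0,0,0]},{"travel": [0,0,0],"twist": [0,0,0]},{"travel": [0,0,0],"twist": [0,0,0]},{"travel": [0,0,0],"twist": [0,0,0]}], "jaw": -1, "grip_force": 110}}

```text
clock: 3.9
tcp_pos: [544.8, 152.7, 70.3]
orientation: [0.0, 1.0, -0.0, 0.001]
ft_force: [-0.6, -3.0, 6.4]
width: 0.631
grip_force: 121.5
```

```bash
cat > plan.py <<'E'
import numpy as np
# heights of blades above plugged (mm), A at y=-19, B at +19; TCP is 32 above body bottom
def pose(hA,hB,H=32.):
    t=np.arcsin((hB-hA)/38); h=(hA+hB)/2
    O=np.array([-h*np.tan(t),h]); return np.degrees(t),O+H*np.array([-np.sin(t),np.cos(t)])
w=[(0,0),(.8,6.1),(10.9,5.6),(10.4,15.7),(20.5,15.2),(20,25.3),(27,25.3)]
p=[pose(*a) for a in w]
for (a,b),(t,o),(t0,o0) in zip(w[1:],p[1:],p[:-1]): print(a,b,'lean %.1f dlean %.2f dy,dz'%(t,t-t0),np.round(o-o0,2))
E
python3 plan.py; python3 -c "
from h import *
s=robot.read_state();print(np.round(s['ft_force'],1),np.round(s['ft_torque'],2),s['width'],s['grip_force'],np.round(s['tcp_pos'],2))"
```

```text
0.8 6.1 lean 8.0 dlean 8.02 dy,dz [-4.95  3.14]
10.9 5.6 lean -8.0 dlean -16.03 dy,dz [10.57  4.8 ]
10.4 15.7 lean 8.0 dlean 16.03 dy,dz [-11.93   4.8 ]
20.5 15.2 lean -8.0 dlean -16.03 dy,dz [13.28  4.8 ]
20 25.3 lean 8.0 dlean 16.03 dy,dz [-14.63   4.8 ]
27 25.3 lean -2.6 dlean -10.58 dy,dz [10.26  3.78]
[-0.6 -3.   6.4] [-0.47  0.05 -0.  ] 0.6308680491742095 121.53532147407532 [544.76 152.66  70.25]
```

Emit:
{"op": "move_arm", "data": {"deltas": [{"travel": [0,-1,0.6],"twist": [1.6,0,0]},{"travel": [0,-1,0.6],"twist": [1.6,0,0]},{"travel": [0,-1,0.6],"twist": [1.6,0,0]},{"travel": [0,-1,0.6],"twist": [1.6,0,0]},{"travel": [0,-1,0.6],"twist": [1.6,0,0]},{"travel": [0,0,0],"twist": [0,0,0]},{"travel": [0,0,0],"twist": [0,0,0]},{"travel": [0,0,0],"twist": [0,0,0]},{"travel": [0,0,0],"twist": [0,0,0]},{"travel": [0,0,0],"twist": [0,0,0]}]}}

```text
clock: 5.15
tcp_pos: [544.4, 147.7, 72.9]
orientation: [-0.0, 0.998, 0.07, 0.001]
ft_force: [-1.0, -2.2, 5.9]
width: 0.633
grip_force: 121.5
```

```bash
cat > st.py <<'E'
from h import *
from scipy.spatial.transform import Rotation as R
s=robot.read_state();Z=R.from_quat(s['orientation']).as_matrix()[:,2]
print(round(s['clock'],2),np.round(s['tcp_pos'],2),'F',np.round(s['ft_force'],1),'T',np.round(s['ft_torque'],2),'w',round(s['width'],3),s['grip_force'],'lean',np.degrees(np.arctan2(Z[1],-Z[2])).round(2))
W={}
for n in ('top','scene'):
    p,d,c=snap(n); W=cloud(d,c)
    A=(slice(215,325),slice(195,310)) if n=='top' else (slice(150,235),slice(270,360))
    w=W[A].reshape(-1,3); ok=(w[:,2]>26)&(w[:,2]<50); w=w[ok]
    if len(w)<200: continue
    r=cv2.minAreaRect(w[:,:2].astype(np.float32))
    X=np.c_[w[:,:2]-[543,153],np.ones(len(w))]
    g=np.abs(w[:,2]-np.median(w[:,2]))<6
    f=np.linalg.lstsq(X[g],w[g,2],rcond=None)[0]
    print(n,'deck',np.round(r[0],1),np.round(r[1],1),round(r[2],1),'tilt deg',np.degrees(f[:2]).round(2),'z',f[2].round(1),len(w))
E
python3 st.py
```

```text
5.15 [544.45 147.7   72.93] F [-1.  -2.2  5.9] T [-0.97  0.16  0.01] w 0.633 121.46554470062256 lean 8.01
scene deck [541.6 153. ] [134.  110.2] 89.9 tilt deg [-0.14  0.36] z 37.9 1518
```

Emit:
{"op": "move_arm", "data": {"deltas": [{"travel": [0,1.3,0.6],"twist": [-2,0,0]},{"travel": [0,1.3,0.6],"twist": [-2,0,0]},{"travel": [0,1.3,0.6],"twist": [-2,0,0]},{"travel": [0,1.3,0.6],"twist": [-2,0,0]},{"travel": [0,1.3,0.6],"twist": [-2,0,0]},{"travel": [0,1.3,0.6],"twist": [-2,0,0]},{"travel": [0,1.3,0.6],"twist": [-2,0,0]},{"travel": [0,1.3,0.6],"twist": [-2,0,0]},{"travel": [0,0,0],"twist": [0,0,0]},{"travel": [0,0,0],"twist": [0,0,0]}]}}

```text
clock: 6.5
tcp_pos: [542.7, 160.1, 74.8]
orientation: [-0.001, 0.998, -0.069, -0.0]
ft_force: [3.6, 7.2, -12.4]
width: 0.624
grip_force: 119.6
```

```bash
sed -i "s/p,d,c=snap(n);/p,d,c=snap(n,f'{n}_{s[\"clock\"]:.2f}.png');/" st.py; python3 st.py
python3 - <<'E'
import cv2,glob
f=sorted(glob.glob('pics/scene_*'))[-1]; c=cv2.imread(f)[120:250,250:390]
cv2.imwrite('pics/c2.png',cv2.resize(c,None,fx=4,fy=4,interpolation=2))
E
```

```text
6.5 [542.74 160.1   74.83] F [  3.6   7.2 -12.4] T [ 2.24 -0.95  0.09] w 0.624 119.60633754730225 lean -7.92
top deck [544.2 153.4] [131.3 110.4] 89.2 tilt deg [-0.13  0.22] z 36.5 2494
scene deck [541.5 152.6] [134.2 110.2] 90.0 tilt deg [0.02 0.33] z 37.8 1562
```

View pics/c2.png

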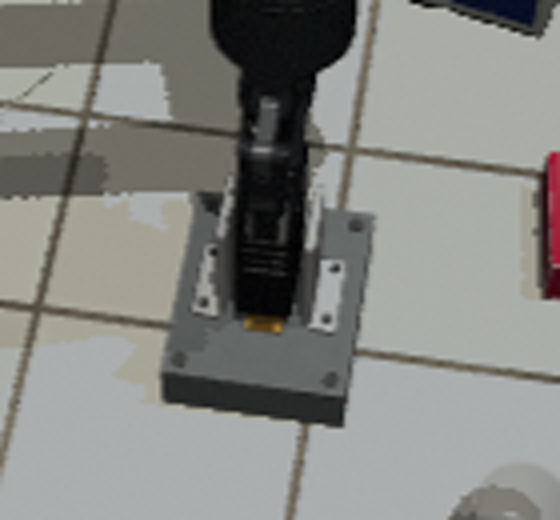

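The crop shows the unit flat and the brass of the -y blade out at (265,322), so it's working. I'll keep rocking.

Emit:
{"op": "move_arm", "data": {"deltas": [{"travel": [0,-1.5,0.6],"twist": [2,0,0]},{"travel": [0,-1.5,0.6],"twist": [2,0,0]},{"travel": [0,-1.5,0.6],"twist": [2,0,0]},{"travel": [0,-1.5,0.6],"twist": [2,0,0]},{"travel": [0,-1.5,0.6],"twist": [2,0,0]},{"travel": [0,-1.5,0.6],"twist": [2,0,0]},{"travel": [0,-1.5,0.6],"twist": [2,0,0]},{"travel": [0,-1.5,0.6],"twist": [2,0,0]},{"travel": [0,0,0],"twist": [0,0,0]},{"travel": [0,0,0],"twist": [0,0,0]}]}}

```text
clock: 7.85
tcp_pos: [542.1, 145.5, 78.9]
orientation: [0.0, 0.998, 0.068, -0.001]
ft_force: [5.6, -1.7, -19.2]
width: 0.629
grip_force: 119.5
```

```bash
python3 st.py
```

```text
7.85 [542.09 145.51  78.9 ] F [  5.6  -1.7 -19.2] T [-0.81 -1.33 -0.15] w 0.629 119.52230930328369 lean 7.85
scene deck [541.5 153.3] [134.6 110.5] 89.9 tilt deg [0.14 0.53] z 38.0 1530
```

Emit:
{"op": "move_arm", "data": {"deltas": [{"travel": [0,1.7,0.6],"twist": [-2,0,0]},{"travel": [0,1.7,0.6],"twist": [-2,0,0]},{"travel": [0,1.7,0.6],"twist": [-2,0,0]},{"travel": [0,1.7,0.6],"twist": [-2,0,0]},{"travel": [0,1.7,0.6],"twist": [-2,0,0]},{"travel": [0,1.7,0.6],"twist": [-2,0,0]},{"travel": [0,1.7,0.6],"twist": [-2,0,0]},{"travel": [0,1.7,0.6],"twist": [-2,0,0]},{"travel": [0,0,0],"twist": [0,0,0]},{"travel": [0,0,0],"twist": [0,0,0]}]}}

```text
clock: 9.2
tcp_pos: [542.2, 160.6, 84.6]
orientation: [-0.0, 0.998, -0.07, -0.001]
ft_force: [2.7, 1.4, -25.6]
width: 0.63
grip_force: 120.6
```

```bash
python3 st.py
```

```text
9.2 [542.23 160.63  84.57] F [  2.7   1.4 -25.6] T [ 1.28 -0.97  0.16] w 0.63 120.64429521560669 lean -7.97
top deck [544.  153.6] [130.7 109.9] 89.7 tilt deg [-0.04  0.28] z 36.5 2555
scene deck [541.  153.2] [135.4 110.7] 89.8 tilt deg [0.14 0.52] z 38.0 1580
```

Emit:
{"op": "move_arm", "data": {"deltas": [{"travel": [0,-1.8,0],"twist": [2,0,0]},{"travel": [0,-1.8,0.3],"twist": [2,0,0]},{"travel": [0,-1.8,0.4],"twist": [2,0,0]},{"travel": [0,-1.8,0.5],"twist": [2,0,0]},{"travel": [0,-1.8,0.5],"twist": [2,0,0]},{"travel": [0,-1.8,0.5],"twist": [2,0,0]},{"travel": [0,-1.8,0.5],"twist": [2,0,0]},{"travel": [0,-1.8,0.5],"twist": [2,0,0]},{"travel": [0,0,0],"twist": [0,0,0]},{"travel": [0,0,0],"twist": [0,0,0]}]}}

```text
clock: 10.55
tcp_pos: [543.8, 144.7, 89.6]
orientation: [0.0, 0.998, 0.069, 0.0]
ft_force: [-0.2, -5.1, -10.8]
width: 0.63
grip_force: 122.7
```

```bash
python3 st.py;  python3 - <<'E'
import cv2,glob,os
f=max(glob.glob('pics/scene_*'),key=os.path.getmtime); c=cv2.imread(f)[120:250,250:390]
cv2.imwrite('pics/c3.png',cv2.resize(c,None,fx=4,fy=4,interpolation=2))
E
```

```text
10.55 [543.78 144.72  89.61] F [ -0.2  -5.1 -10.8] T [-1.5  -0.02 -0.04] w 0.63 122.7374804019928 lean 7.9
scene deck [541.3 153. ] [135.9 110. ] 90.0 tilt deg [0.05 0.39] z 38.1 1534
```

View pics/c3.png

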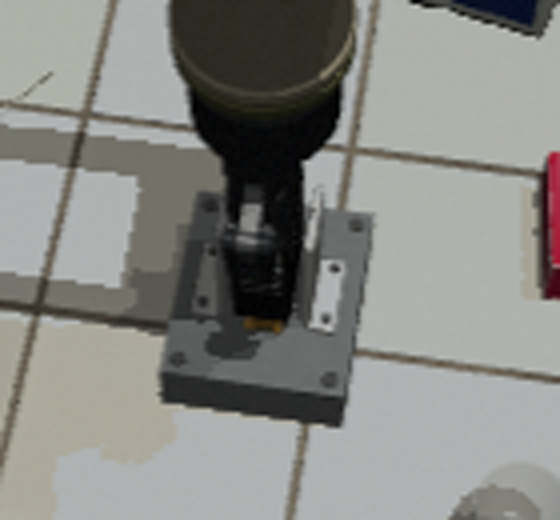

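The unit still sits flat, with the blade root showing at (262,323). Net pull is down to 11 N. Next swing.

Emit:
{"op": "move_arm", "data": {"deltas": [{"travel": [0,1.9,0.2],"twist": [-2,0,0]},{"travel": [0,1.9,0.5],"twist": [-2,0,0]},{"travel": [0,1.9,0.5],"twist": [-2,0,0]},{"travel": [0,1.9,0.5],"twist": [-2,0,0]},{"travel": [0,1.9,0.6],"twist": [-2,0,0]},{"travel": [0,1.9,0.6],"twist": [-2,0,0]},{"travel": [0,1.9,0.6],"twist": [-2,0,0]},{"travel": [0,1.9,0.6],"twist": [-2,0,0]},{"travel": [0,0,0],"twist": [0,0,0]},{"travel": [0,0,0],"twist": [0,0,0]}]}}

```text
clock: 11.9
tcp_pos: [544.1, 161.8, 94.1]
orientation: [-0.0, 0.998, -0.069, 0.001]
ft_force: [1.3, 4.4, 4.5]
width: 0.627
grip_force: 124.7
```

```bash
python3 st.py
```

```text
11.9 [544.14 161.8   94.06] F [1.3 4.4 4.5] T [ 1.22 -0.25  0.02] w 0.627 124.73800420761108 lean -7.92
top deck [544.1 153.3] [130.8 110.3] 89.3 tilt deg [0.02 0.23] z 36.4 2640
scene deck [541.4 152.2] [110.3 132.7] 0.1 tilt deg [-0.    0.53] z 37.9 1584
```

Emit:
{"op": "move_arm", "data": {"deltas": [{"travel": [0,-1.9,0.3],"twist": [2,0,0]},{"travel": [0,-1.9,0.6],"twist": [2,0,0]},{"travel": [0,-1.9,0.6],"twist": [2,0,0]},{"travel": [0,-1.9,0.6],"twist": [2,0,0]},{"travel": [0,-1.9,0.6],"twist": [2,0,0]},{"travel": [0,-1.9,0.6],"twist": [2,0,0]},{"travel": [0,-1.9,0.6],"twist": [2,0,0]},{"travel": [0,-1.9,0.6],"twist": [2,0,0]},{"travel": [0,0,0],"twist": [0,0,0]},{"travel": [0,0,0],"twist": [0,0,0]}]}}

```text
clock: 13.25
tcp_pos: [543.3, 145.6, 97.7]
orientation: [0.0, 0.998, 0.07, -0.0]
ft_force: [-0.3, 0.4, -3.3]
width: 0.633
grip_force: 123.6
```

```bash
python3 st.py
```

```text
13.25 [543.34 145.65  97.67] F [-0.3  0.4 -3.3] T [-0.19 -0.06 -0.  ] w 0.633 123.61681938171387 lean 7.99
scene deck [541.  152.7] [134.9 110.6] 89.9 tilt deg [0.14 0.4 ] z 38.0 1564
```

Force ≈ the module's weight and torque ≈ 0, so it's free. I'll lift gently and straighten up.

Emit:
{"op": "move_arm", "data": {"deltas": [{"travel": [0,0,1],"twist": [0,0,0]},{"travel": [0,0,1.5],"twist": [0,0,0]},{"travel": [0,0,2],"twist": [0,0,0]},{"travel": [0,1.7,3],"twist": [-2,0,0]},{"travel": [0,1.7,4],"twist": [-2,0,0]},{"travel": [0,1.8,6],"twist": [-2,0,0]},{"travel": [0,1.8,10],"twist": [-2,0,0]},{"travel": [0,0,15],"twist": [0,0,0]},{"travel": [0,0,20],"twist": [0,0,0]},{"travel": [0,0,20],"twist": [0,0,0]}]}}

```text
clock: 14.6
tcp_pos: [543.7, 152.5, 182.2]
orientation: [0.0, 1.0, 0.0, 0.001]
ft_force: [0.6, 0.0, -3.2]
width: 0.633
grip_force: 123.5
```

```bash
python3 st.py
```

```text
14.6 [543.67 152.49 182.21] F [ 0.6  0.  -3.2] T [ 0.02 -0.02  0.01] w 0.633 123.54435682296753 lean 0.02
top deck [544.  134.3] [110.5  91.7] 0.4 tilt deg [-0.15  1.24] z 37.1 1880
scene deck [541.1 152.6] [133.4 110.4] 89.8 tilt deg [-0.01  0.14] z 37.7 1881
```

Emit:
{"op": "move_arm", "data": {"deltas": [{"travel": [0,0,20],"twist": [0,0,0]},{"travel": [-8,-24,10],"twist": [0,0,-3]},{"travel": [-9,-27,0],"twist": [0,0,-3]},{"travel": [-9,-27,0],"twist": [0,0,-3]},{"travel": [-9,-27,0],"twist": [0,0,-3]},{"travel": [-9,-27,0],"twist": [0,0,-3]},{"travel": [0,0,-20],"twist": [0,0,-3.3]},{"travel": [0,0,-30],"twist": [0,0,0]},{"travel": [0,0,-30],"twist": [0,0,0]},{"travel": [0,0,-20],"twist": [0,0,0]}]}}

```text
clock: 15.95
tcp_pos: [498.4, 20.6, 109.0]
orientation: [0.159, 0.987, -0.0, -0.001]
ft_force: [0.5, -0.2, -2.9]
width: 0.632
grip_force: 123.7
```

Emit:
{"op": "move_arm", "data": {"deltas": [{"travel": [0,0,-20],"twist": [0,0,0]},{"travel": [0,0,-15],"twist": [0,0,0]},{"travel": [0,0,-8],"twist": [0,0,0]},{"travel": [0,0,-4],"twist": [0,0,0]},{"travel": [0,0,-2],"twist": [0,0,0]},{"travel": [0,0,0],"twist": [0,0,0]},{"travel": [0,0,0],"twist": [0,0,0]},{"travel": [0,0,0],"twist": [0,0,0]},{"travel": [0,0,0],"twist": [0,0,0]},{"travel": [0,0,0],"twist": [0,0,0]}]}}

```text
clock: 17.2
tcp_pos: [499.3, 20.7, 61.2]
orientation: [0.159, 0.987, -0.0, -0.0]
ft_force: [-1.0, -0.6, -2.8]
width: 0.629
grip_force: 123.7
```

Run:
```python
from h import *
s=robot.read_state();print(s['clock'],np.round(s['tcp_pos'],2),np.round(s['ft_force'],1),np.round(s['orientation'],4))
p,d,c=snap('scene','s5.png'); q=p[170:330,270:410,::-1]
cv2.imwrite('pics/c5.png',cv2.resize(q,None,fx=3.7,fy=3.7,interpolation=2))
```

```text
17.2 [499.32  20.7   61.22] [-1.  -0.6 -2.8] [ 0.1591  0.9873 -0.     -0.    ]
```

View pics/c5.png

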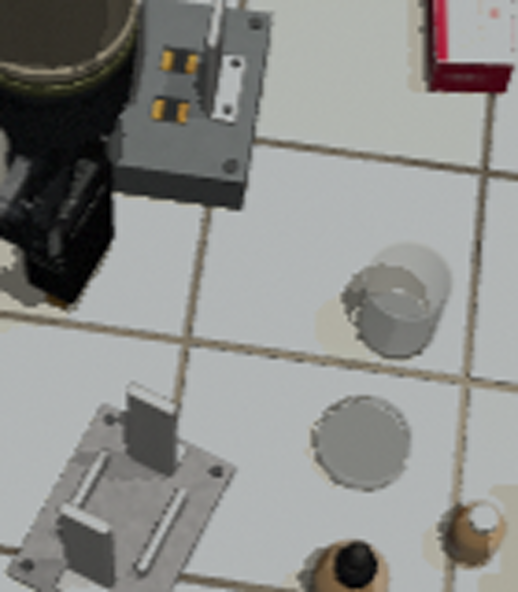

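The module is held upright just above the bench at crop (65,260). The socket slots at (180,60) and (170,110) are empty and the unit is in place. Lowering in small steps.

Emit:
{"op": "move_arm", "data": {"deltas": [{"travel": [0,0,-1],"twist": [0,0,0]},{"travel": [0,0,-1],"twist": [0,0,0]},{"travel": [0,0,0],"twist": [0,0,0]},{"travel": [0,0,0],"twist": [0,0,0]},{"travel": [0,0,0],"twist": [0,0,0]},{"travel": [0,0,0],"twist": [0,0,0]},{"travel": [0,0,0],"twist": [0,0,0]},{"travel": [0,0,0],"twist": [0,0,0]},{"travel": [0,0,0],"twist": [0,0,0]},{"travel": [0,0,0],"twist": [0,0,0]}]}}

```text
clock: 18.5
tcp_pos: [499.3, 20.7, 59.2]
orientation: [0.159, 0.987, -0.0, -0.0]
ft_force: [1.0, 0.1, -3.1]
width: 0.628
grip_force: 123.7
```

Emit:
{"op": "move_arm", "data": {"deltas": [{"travel": [0,0,-1],"twist": [0,0,0]},{"travel": [0,0,0],"twist": [0,0,0]},{"travel": [0,0,0],"twist": [0,0,0]},{"travel": [0,0,0],"twist": [0,0,0]},{"travel": [0,0,0],"twist": [0,0,0]},{"travel": [0,0,0],"twist": [0,0,0]},{"travel": [0,0,0],"twist": [0,0,0]},{"travel": [0,0,0],"twist": [0,0,0]},{"travel": [0,0,0],"twist": [0,0,0]},{"travel": [0,0,0],"twist": [0,0,0]}]}}

```text
clock: 19.75
tcp_pos: [499.4, 20.7, 58.3]
orientation: [0.159, 0.987, -0.0, 0.0]
ft_force: [-0.3, 0.4, -0.6]
width: 0.633
grip_force: 123.9
```

Emit:
{"op": "move_arm", "data": {"deltas": [{"travel": [0,0,-0.5],"twist": [0,0,0]},{"travel": [0,0,0],"twist": [0,0,0]},{"travel": [0,0,0],"twist": [0,0,0]},{"travel": [0,0,0],"twist": [0,0,0]},{"travel": [0,0,0],"twist": [0,0,0]},{"travel": [0,0,0],"twist": [0,0,0]},{"travel": [0,0,5],"twist": [0,0,0]},{"travel": [0,0,15],"twist": [0,0,0]},{"travel": [0,0,25],"twist": [0,0,0]},{"travel": [0,0,25],"twist": [0,0,0]}], "jaw": 1}}

```text
clock: 21.0
tcp_pos: [499.6, 20.7, 129.7]
orientation: [0.159, 0.987, 0.0, 0.0]
ft_force: [-0.1, -1.1, 0.7]
width: 1.002
grip_force: 0.0
```

Emit:
{"op": "move_arm", "data": {"deltas": [{"travel": [0,0,25],"twist": [0,0,0]},{"travel": [0,0,15],"twist": [0,0,-9]},{"travel": [0,0,0],"twist": [0,0,-9]},{"travel": [0,0,0],"twist": [0,0,-9]},{"travel": [0,0,0],"twist": [0,0,-9]},{"travel": [0,0,0],"twist": [0,0,-9]},{"travel": [0,0,0],"twist": [0,0,-9]},{"travel": [0,0,0],"twist": [0,0,-9]},{"travel": [0,0,0],"twist": [0,0,-9]},{"travel": [0,0,0],"twist": [0,0,-9]}]}}

```text
clock: 22.25
tcp_pos: [499.7, 20.7, 169.1]
orientation: [0.764, 0.645, 0.001, 0.0]
ft_force: [0.6, -0.6, -0.7]
width: 0.998
grip_force: 0.0
```

Run:
```python
from h import *
s=robot.read_state();print(s['clock'],np.round(s['tcp_pos'],2),np.round(s['orientation'],4))
for n in('top','scene'):
    p,d,c=snap(n,n+'6.png'); W=cloud(d,c)
    m=(np.hypot(W[...,0]-500,W[...,1]-20)<60)&(W[...,2]>2)&(W[...,2]<135)
    if not m.any(): continue
    k=m&(W[...,2]>112)
    if k.sum()>30:
        r=cv2.minAreaRect(W[k][:,:2].astype(np.float32));print(n,np.round(r[0],1),np.round(r[1],1),r[2],np.median(W[k][:,2]),k.sum())
p,d,c=snap('wrist','w6.png')
```

```text
22.25 [499.69  20.7  169.11] [7.638e-01 6.455e-01 5.000e-04 5.000e-04]
scene [497.1  21.2] [57.6 33.9] 70.72953033447266 120.54129410824328 400
```

View pics/w6.png

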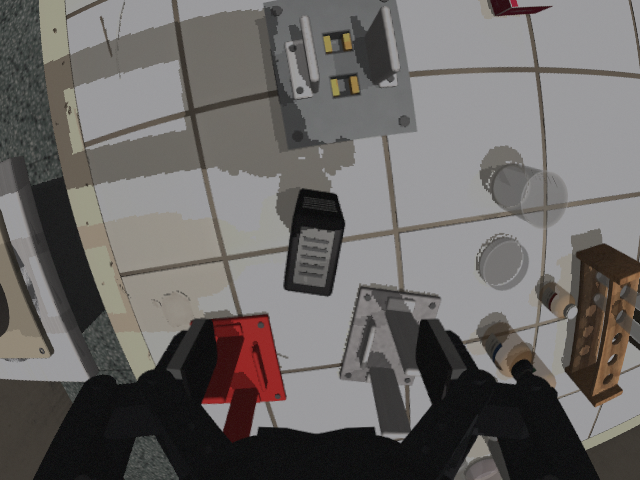

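The wrist view shows the module standing upright by itself at (315,245). Next: the last turn, down over the broad faces, and close.

Emit:
{"op": "move_arm", "data": {"deltas": [{"travel": [-0.5,0.3,0],"twist": [0,0,-8.7]},{"travel": [0,0,-15],"twist": [0,0,0]},{"travel": [0,0,-20],"twist": [0,0,0]},{"travel": [0,0,-20],"twist": [0,0,0]},{"travel": [0,0,-20],"twist": [0,0,0]},{"travel": [0,0,-15],"twist": [0,0,0]},{"travel": [0,0,-12],"twist": [0,0,0]},{"travel": [0,0,-7],"twist": [0,0,0]},{"travel": [0,0,-3],"twist": [0,0,0]},{"travel": [0,0,0],"twist": [0,0,0]}], "grip_force": 50}}

```text
clock: 23.65
tcp_pos: [499.1, 21.0, 55.9]
orientation: [0.809, 0.588, 0.0, 0.0]
ft_force: [0.3, 1.1, -0.3]
width: 1.001
grip_force: 0.0
```

Emit:
{"op": "move_arm", "data": {"deltas": [{"travel": [0,0,0],"twist": [0,0,0]},{"travel": [0,0,0],"twist": [0,0,0]},{"travel": [0,0,0],"twist": [0,0,0]},{"travel": [0,0,0],"twist": [0,0,0]},{"travel": [0,0,0],"twist": [0,0,0]},{"travel": [0,0,0],"twist": [0,0,0]},{"travel": [0,0,0],"twist": [0,0,0]},{"travel": [0,0,0],"twist": [0,0,0]},{"travel": [0,0,0],"twist": [0,0,0]},{"travel": [0,0,0],"twist": [0,0,0]}], "jaw": -1, "grip_force": 50}}

```text
clock: 24.9
tcp_pos: [499.1, 21.0, 56.1]
orientation: [0.809, 0.588, 0.0, 0.0]
ft_force: [-1.4, 0.2, 5.2]
width: 0.388
grip_force: 50.2
```

Run:
```python
from h import *
s=robot.read_state();print(s['clock'],np.round(s['tcp_pos'],2),np.round(s['orientation'],4),s['width'],s['grip_force'],np.round(s['ft_force'],1))
```

```text
24.9 [499.07  21.01  56.11] [8.090e-01 5.878e-01 2.000e-04 1.000e-04] 0.3879650554775971 50.23811101913452 [-1.4  0.2  5.2]
```

Emit:
{"op": "move_arm", "data": {"deltas": [{"travel": [0,0,10],"twist": [0,0,0]},{"travel": [0,0,30],"twist": [0,0,0]},{"travel": [0,0,45],"twist": [0,0,0]},{"travel": [0,0,50],"twist": [0,0,0]},{"travel": [10,-27,5],"twist": [0,0,0]},{"travel": [10,-27,0],"twist": [0,0,0]},{"travel": [10,-27,0],"twist": [0,0,0]},{"travel": [10,-27,0],"twist": [0,0,0]},{"travel": [10,-27,0],"twist": [0,0,0]},{"travel": [7,-17,0],"twist": [0,0,0]}]}}

```text
clock: 26.15
tcp_pos: [555.7, -132.1, 195.3]
orientation: [0.809, 0.587, -0.0, -0.0]
ft_force: [-0.1, -0.1, -2.9]
width: 0.393
grip_force: 50.7
```

Emit:
{"op": "move_arm", "data": {"deltas": [{"travel": [0,0,-10],"twist": [0,0,0]},{"travel": [0,0,0],"twist": [0,0,0]},{"travel": [0,0,0],"twist": [0,0,0]},{"travel": [0,0,0],"twist": [0,0,0]},{"travel": [0,0,0],"twist": [0,0,0]},{"travel": [0,0,0],"twist": [0,0,0]},{"travel": [0,0,0],"twist": [0,0,0]},{"travel": [0,0,0],"twist": [0,0,0]},{"travel": [0,0,0],"twist": [0,0,0]},{"travel": [0,0,0],"twist": [0,0,0]}]}}

```text
clock: 27.4
tcp_pos: [555.8, -131.0, 185.7]
orientation: [0.809, 0.588, -0.0, -0.0]
ft_force: [0.9, 0.0, -3.8]
width: 0.389
grip_force: 50.7
```

Run:
```python
from h import *
s=robot.read_state();print(s['clock'],np.round(s['tcp_pos'],2),np.round(s['orientation'],4),np.round(s['ft_force'],1))
p,d,c=snap('wrist','w7.png')
p,d,c=snap('scene','s7.png')
```

```text
27.4 [ 555.82 -131.01  185.69] [ 0.809   0.5877 -0.     -0.    ] [ 0.9  0.  -3.8]
```

View pics/w7.png

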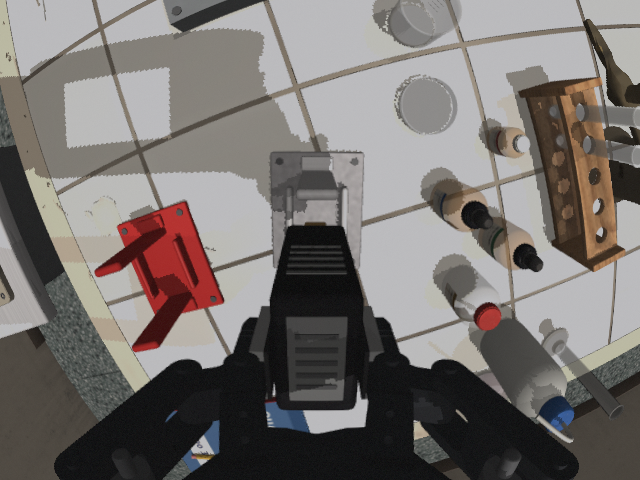

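The wrist view shows the module (column 317) square over the grey stand (post at column 316, plate edges 271 and 362). Lowering.

Emit:
{"op": "move_arm", "data": {"deltas": [{"travel": [0,0,-10],"twist": [0,0,0]},{"travel": [0,0,-10],"twist": [0,0,0]},{"travel": [0,0,-12],"twist": [0,0,0]},{"travel": [0,0,-12],"twist": [0,0,0]},{"travel": [0,0,-12],"twist": [0,0,0]},{"travel": [0,0,-12],"twist": [0,0,0]},{"travel": [0,0,-10],"twist": [0,0,0]},{"travel": [0,0,-8],"twist": [0,0,0]},{"travel": [0,0,0],"twist": [0,0,0]},{"travel": [0,0,0],"twist": [0,0,0]}]}}

```text
clock: 28.75
tcp_pos: [556.2, -131.1, 100.2]
orientation: [0.809, 0.588, 0.0, 0.0]
ft_force: [-0.1, -0.3, -3.5]
width: 0.389
grip_force: 50.8
```

Run:
```python
from h import *
s=robot.read_state();print(s['clock'],np.round(s['tcp_pos'],2),np.round(s['ft_force'],1),np.round(s['ft_torque'],2))
p,d,c=snap('scene','s8.png')
q=p[240:360,240:370,::-1]
cv2.imwrite('pics/c8.png',cv2.resize(q,None,fx=4.5,fy=4.5,interpolation=2))
```

```text
28.75 [ 556.17 -131.1   100.19] [-0.1 -0.3 -3.5] [ 0.06 -0.02  0.03]
```

View pics/c8.png

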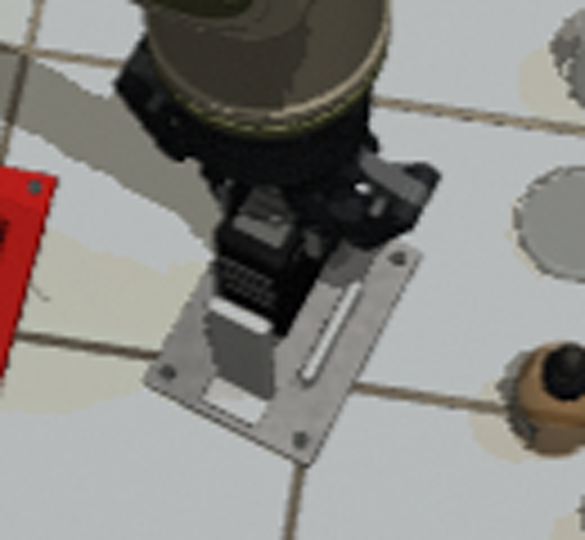

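The module is inside the posts at crop (260,265), with no side forces. On down to just above the floor, then onto it.

Emit:
{"op": "move_arm", "data": {"deltas": [{"travel": [0,0,-10],"twist": [0,0,0]},{"travel": [0,0,-10],"twist": [0,0,0]},{"travel": [0,0,-8],"twist": [0,0,0]},{"travel": [0,0,-4],"twist": [0,0,0]},{"travel": [0,0,-2],"twist": [0,0,0]},{"travel": [0,0,-1],"twist": [0,0,0]},{"travel": [0,0,0],"twist": [0,0,0]},{"travel": [0,0,0],"twist": [0,0,0]},{"travel": [0,0,0],"twist": [0,0,0]},{"travel": [0,0,0],"twist": [0,0,0]}]}}

```text
clock: 30.05
tcp_pos: [555.9, -131.0, 64.8]
orientation: [0.809, 0.588, 0.0, 0.0]
ft_force: [-0.9, -0.2, -3.9]
width: 0.387
grip_force: 50.8
```

Emit:
{"op": "move_arm", "data": {"deltas": [{"travel": [0,0,-0.5],"twist": [0,0,0]},{"travel": [0,0,-0.5],"twist": [0,0,0]},{"travel": [0,0,0],"twist": [0,0,0]},{"travel": [0,0,0],"twist": [0,0,0]},{"travel": [0,0,0],"twist": [0,0,0]},{"travel": [0,0,0],"twist": [0,0,0]},{"travel": [0,0,0],"twist": [0,0,0]},{"travel": [0,0,0],"twist": [0,0,0]},{"travel": [0,0,0],"twist": [0,0,0]},{"travel": [0,0,0],"twist": [0,0,0]}]}}

```text
clock: 31.3
tcp_pos: [556.0, -131.0, 64.1]
orientation: [0.809, 0.588, 0.0, 0.0]
ft_force: [-2.5, 1.5, 4.7]
width: 0.388
grip_force: 51.9
```

Emit:
{"op": "move_arm", "data": {"deltas": [{"travel": [0,0,0],"twist": [0,0,0]},{"travel": [0,0,0],"twist": [0,0,0]},{"travel": [0,0,0],"twist": [0,0,0]},{"travel": [0,0,0],"twist": [0,0,0]},{"travel": [0,0,0],"twist": [0,0,0]},{"travel": [0,0,0],"twist": [0,0,0]},{"travel": [0,0,0],"twist": [0,0,0]},{"travel": [0,0,5],"twist": [0,0,0]},{"travel": [0,0,15],"twist": [0,0,0]},{"travel": [0,0,25],"twist": [0,0,0]}], "jaw": 1}}

```text
clock: 32.55
tcp_pos: [555.3, -130.8, 109.3]
orientation: [0.809, 0.588, -0.0, -0.001]
ft_force: [0.1, 0.4, 0.1]
width: 1.004
grip_force: 0.0
```

Emit:
{"op": "move_arm", "data": {"deltas": [{"travel": [0,0,30],"twist": [0,0,0]},{"travel": [0,0,40],"twist": [0,0,0]},{"travel": [0,0,40],"twist": [0,0,0]},{"travel": [-40,0,0],"twist": [0,0,0]},{"travel": [-50,0,0],"twist": [0,0,0]},{"travel": [-40,0,0],"twist": [0,0,0]},{"travel": [0,0,0],"twist": [0,0,0]},{"travel": [0,0,0],"twist": [0,0,0]},{"travel": [0,0,0],"twist": [0,0,0]},{"travel": [0,0,0],"twist": [0,0,0]}]}}

```text
clock: 33.8
tcp_pos: [426.3, -130.9, 218.6]
orientation: [0.809, 0.588, -0.0, -0.0]
ft_force: [0.1, 0.0, 0.6]
width: 1.002
grip_force: 0.0
```

```bash
python3 st.py
python3 - <<'E'
from h import *
p,d,c=snap('scene','s9.png'); W=cloud(d,c)
k=(np.hypot(W[...,0]-556,W[...,1]+131)<33)&(W[...,2]>119)&(W[...,2]<140)
r=cv2.minAreaRect(W[k][:,:2].astype(np.float32));print(np.round(r[0],1),np.round(r[1],1),r[2],np.median(W[k][:,2]))
cv2.imwrite('pics/c9.png',cv2.resize(p[140:360,220:420,::-1],None,fx=2.7,fy=2.7,interpolation=2))
E
```

```text
33.8 [ 426.31 -130.95  218.65] F [0.1 0.  0.6] T [-0.01  0.03  0.  ] w 1.002 0.0 lean 0.01
top deck [544.2 153.5] [131.3 110.4] 89.2 tilt deg [-0.1  -0.01] z 36.1 3652
scene deck [540.9 153.3] [134.7 110.7] 89.8 tilt deg [0.   0.15] z 37.6 1984
[ 553.9 -131. ] [55.6 35. ] 71.29731750488281 128.46883633306481
```

View pics/c9.png

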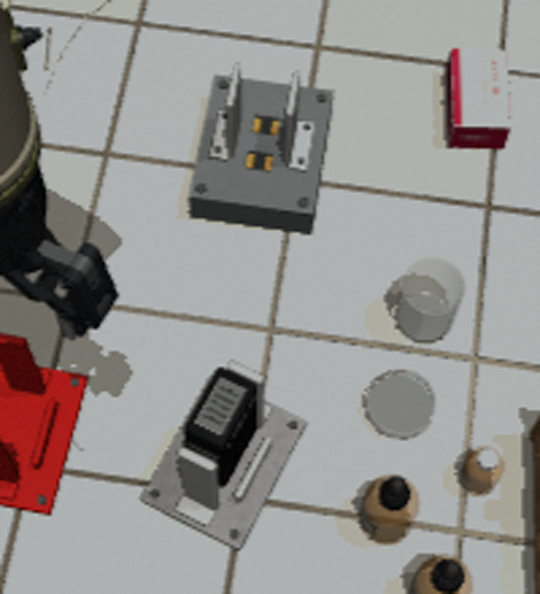

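The module stands upright in the grey stand at crop (225,415), its top at 128 mm. The socket unit hasn't moved and nothing else was disturbed.

```bash
python3 -c "
from rig import robot
print(robot.sign_off())"
```

```text
the job is handed in; nothing more can be done
None
```

The module was rocked free of the socket, stood on the bench and re-gripped by its broad faces, and now stands upright on the grey stand's floor; the socket unit and bystanders are in place, handed in at about 34 s.

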